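Tray change on the parts rack

TASK

In the low rack on the workbench the empty tray was left pulled out: push it fully home first, and after that hook a fingertip behind the front lip of the tray that holds the flat patch tin and draw it out along its rails as far as it goes. Leave the tape measure's tray shut throughout; pinch and lift nothing, do not touch the tin or the tape measure, leave the other things on the bench where they are, and finish clear of everything.

Things in the scene. Friction and masses are not known exactly. Their poses are not given: they have to be found in the camera images.
- rack: fixed plywood board, 178 x 304 x 9 mm; origin at the centre of its underside, x to the back of the rack, y left. On it three grey cassettes at y = -96, 0, 96 mm (order of trays changes), 162 deep, 92 wide, open above and in front, walls up to 49 mm above the bench, each with a steel tray 156 x 84 mm, walls up to 43 mm. Front of a shut tray: x = -78 mm
- tin_tray (a joint): slide of the tray with the patch tin, in m: 0 fully home (front flush with the cassette's side walls, hard stop), grows as the tray comes out to the robot, 0.085 fully out (hard stop). Sliding it takes about 2 N (dry friction, a little more when fast); it stays where it is left. Starts at 0.
- spare_tray (a joint): slide of the empty tray, in m: 0 fully home (front flush with the cassette's side walls, hard stop), grows as the tray comes out to the robot, 0.085 fully out (hard stop). Sliding it takes about 2 N (dry friction, a little more when fast); it stays where it is left. Starts 0.025 to 0.05 out.
- measure_tray (a joint): slide of the tray with the tape measure, in m: 0 fully home (front flush with the cassette's side walls, hard stop), grows as the tray comes out to the robot, 0.085 fully out (hard stop). Sliding it takes about 2 N (dry friction, a little more when fast); it stays where it is left. Starts at 0 and stays there.
- tin_lip (a point): front lip of the tray that holds the patch tin: inner sheet of its front wall, 3 mm thick, 84 long, 34 high, moves with the tray; origin mid-thickness at the middle of its top edge, 46 mm above the bench (rolled edge 2.5 mm higher). x points to the tray's back, y to its left, z up. Behind the lip: an empty finger bay 52 mm deep (x), 80 wide, floor 14 mm above the bench; then a 2 mm divider
- tin_face (a point): outer front sheet of the patch tin's tray: 3 mm thick, 88 wide, 34 high, directly before the lip; origin at its centre, 29 mm above the bench; axes as the lip. Its outer surface is 4.5 mm before the lip's origin (card holder 1.1 mm more).
- spare_lip (a point): front lip of the empty tray: inner sheet of its front wall, 3 mm thick, 84 long, 34 high, moves with the tray; origin mid-thickness at the middle of its top edge, 46 mm above the bench (rolled edge 2.5 mm higher). x points to the tray's back, y to its left, z up. Behind the lip: an empty finger bay 52 mm deep (x), 80 wide, floor 14 mm above the bench; then a 2 mm divider
- spare_face (a point): outer front sheet of the empty tray: 3 mm thick, 88 wide, 34 high, directly before the lip; origin at its centre, 29 mm above the bench; axes as the lip. Its outer surface is 4.5 mm before the lip's origin (card holder 1.1 mm more).
- measure_lip (a point): front lip of the tape measure's tray: inner sheet of its front wall, 3 mm thick, 84 long, 34 high, moves with the tray; origin mid-thickness at the middle of its top edge, 46 mm above the bench (rolled edge 2.5 mm higher). x points to the tray's back, y to its left, z up. Behind the lip: an empty finger bay 52 mm deep (x), 80 wide, floor 14 mm above the bench; then a 2 mm divider
- patch_tin: flat tin with a green-edged lid, 77 x 52 x 21 mm, loose in its tray's back compartment (94 x 80 mm, behind the divider, whose top is 31 mm above the bench); origin at the centre of its underside, z up
- tape_measure: yellow tape measure, 82 x 65 x 36 mm, loose in its tray's back compartment (94 x 80 mm, behind the divider, whose top is 31 mm above the bench); origin at the centre of its underside, z up
- grease_tub: bystander: round white tub with a green lid, 70 mm across, 58 mm high, standing to the left of the rack; origin at the centre of its underside
- hub_front: bystander: silver wheel hub, 42 x 100 x 42 mm, lying to the right of the rack; origin at the centre of its underside
- brake_pads: bystander: small white carton, 55 x 85 x 23 mm, in front of the rack to the left; origin at the centre of its underside

How it is judged:
On the way, in this order (a step that is already met when the one before it is completed fails the run):
1. the empty tray is fully home, the patch tin's tray still shut (value of joint spare_tray below 0.004 m and value of joint tin_tray below 0.01 m), for 0.2 s.
2. the patch tin's tray is being drawn out by a fingertip that pulls on the inside of its front lip (value of joint tin_tray above 0.02 m and contact force between the fingers and tin_tray_c6 above 0.8 N), for 0.05 s.
3. the patch tin's tray is drawn out to its stop (value of joint tin_tray above 0.08 m), for 0.2 s.
At the end, for the whole second after the job is handed in: The patch tin's tray is out to its stop (within 5 mm) and at rest; the empty tray and the tape measure's tray are home (within 4 mm); tin and tape measure lie flat in the back compartments of their own trays (value of joint tin_tray above 0.08 m and value of joint each of spare_tray, measure_tray below 0.004 m and velocity of joint tin_tray between -0.005 and 0.005 m/s and x of patch_tin in the frame of tin_lip between 0.055 and 0.15 m and y of patch_tin in the frame of tin_lip between -0.04 and 0.04 m and z of patch_tin in the frame of tin_lip below -0.02 m and angle between each of patch_tin, tape_measure's own z axis and vertical below 0.2 rad and x of tape_measure in the frame of measure_lip between 0.055 and 0.15 m and y of tape_measure in the frame of measure_lip between -0.04 and 0.04 m and z of tape_measure in the frame of measure_lip below -0.02 m and linear speed of patch_tin below 0.01 m/s); the robot touches nothing.
It fails at once if the patch tin's tray is drawn out while the empty tray is still more than 10 mm out (value of joint tin_tray above 0.02 m and value of joint spare_tray above 0.01 m).
It fails at once if the tape measure's tray is opened by more than 10 mm (value of joint measure_tray above 0.01 m).
It fails at once if a tray's front wall is pinched between the fingers ((contact force between the fingers and tin_tray_c5 above 1.5 N and contact force between the fingers and tin_tray_c6 above 1.5 N) or (contact force between the fingers and spare_tray_c5 above 1.5 N and contact force between the fingers and spare_tray_c6 above 1.5 N)).
It fails at once if the robot touches the patch tin or the tape measure, or lifts one out (contact force between any of the fingers, the arm and patch_tin above 0.5 N or contact force between any of the fingers, the arm and tape_measure above 0.5 N or z of patch_tin in the frame of tin_lip above -0.012 m or z of tape_measure in the frame of measure_lip above -0.012 m).
It fails at once if the grease tub, the hub or the white carton is moved by more than 20 mm, or lifted (distance of any of grease_tub, hub_front, brake_pads from where it was at the start of the episode above 0.02 m or height (world z) of any of grease_tub, hub_front, brake_pads above 0.015 m).
It also fails if it takes over 43 s, if anything falls off the work surface, if the arm or the gripper's body presses on something with over 40 N, if the wrist force passes 120 N, or if a joint passes its speed limit or range.

ROBOT

A 6-joint arm with a two-finger parallel gripper is mounted at the origin on a cart in front of the work surface, level with it; the furniture and walls round the work are solid. World frame = base frame: x ahead of the robot, y to its left, z up, the work surface at z = 0. Lengths are in m, angles in rad, forces in N, time in s.
With the tool pointing down it reaches from about 0.375 to 0.9 m from the base axis. Payload 3.1 kg.
Tool frame: the origin (TCP) lies between the finger pads; the fingertips stand manip.nose_length ahead of it and the grasp point (between the pads) lies 5 mm behind it (manip.nose_length is the distance from the TCP to the fingertips, in m); z points along the fingers, y is the line along which they close (so a half turn about z gives the same grasp; the last joint's range is limited). The gripper opens to 85 mm and grips with 20 to 120 N. Pads are 22 mm wide; open, the fingers measure 114 mm over their backs; the gripper's body (76 mm by 85 mm) begins 54 mm behind the grasp point. The pads swing forward as they close: fully open they stand 13 mm farther back than shut.
Start: joints at [-1.464, 0.527, 1.433, -0, 1.181, -0.178], TCP at [0.176, -0.6, 0.245] pointing down, gripper open.
Joint ranges: [-3.08, 3.08], [-0.75, 2.2], [0.22, 2.44], [-1.43, 4.57], [0, 2.65], [-2.85, 2.85]. Speed limits (rad/s): [2.79, 2.79, 3.14, 3.14, 3.14, 3.14].

INTERFACE

Orientations are given as a unit quaternion [x, y, z, w].
In Python, from station import monitor, eyes, job, manip gives the robot as it stands.
- The arm moves only by the shell command python3 -m pendant 'ROWS' [FORCE]. ROWS is JSON, a list that holds one entry, the list of rows, each a list of 7 numbers: the shift along the tool's x, y, z as a fraction of full scale, then the turn, a rotation vector about the tool's x, y, z as a fraction of full scale, then the opening, from 0 (shut) to 1 (fully open). A call has 1 to 20 rows; each row shifts and turns the commanded pose from where the row before left it, along the tool's axes as they then stand; what a row does not reach is not made up. Full scale, the value 1, is 800 mm for a shift and 0.12 rad for a turn. A row lasts 1/10 s, in which the tool goes at most 50 mm and 8.59 degrees, less where a joint would pass 70% of its speed; a pose out of reach is approached as far as the arm can. A call with a number of a shift or a turn outside -1 to 1 is refused whole. A call with a gripper value outside its range is refused whole. The fingers move at their own pace and stop on an object; FORCE is the grip in N (left out, the last holds). Time passes only in rows, so rows that do not move let the fingers close. It gives the time, the measured TCP pose, the force, the opening and the grip force at its end, in the units of the state.
- monitor.sense(): the state, without advancing time (a new reading comes with each control period).
- eyes.snapshot(name): name is "scene" or "top" or "wrist"; returns a dict with "pixels" (420x560x3 uint8, red, green, blue), "depth" (420x560 float32, m along the optical axis (not along the pixel's ray), 0 where there is no reading), "intrinsics" (3x3 intrinsics, pixels), "eye" and "attitude" of the camera in the world. Camera axes: x right, y down, z forward; pixel columns grow to the right and rows downward; lengths in m; the calibration is good to about 2 mm. A picture is of the moment at which its call begins.
- job.sign_off(): hands the job in; it is judged then, once.
The state is a dict: "t": time; "q": joint angles; "qd": joint speeds; "tau": joint torques, N m; "tcp_pos": TCP position; "tool_rot": TCP orientation; "force": force on the tool from outside, world axes, zero at the start; "ft_torque": the same for the moment, N m; "finger_gap": opening from 0.0 (shut) to 1.0 (fully open); "gripper_force": force on a finger pad.
Only numpy, scipy, OpenCV 4.12 (cv2) and the standard library are available. Lean on these libraries where they do the work, as an engineer would, in place of code of your own. Each camera call takes 0.05 s, during which the arm holds its last target. There are 200 camera calls.

## Working session

There is one attempt and no reset: what is moved stays moved. The work goes in short steps, Python scripts to look and compute and a shell command to move; the robot and the scene stay as the last step left them, time stands still between calls to the robot, and variables do not carry over. Pictures are saved under pics/ and viewed, at most 10 in all, crops included, and the job is handed in when it is done.

```bash
mkdir -p pics
python3 - <<'E'
from station import monitor, eyes, job, manip
import cv2,numpy as np
print(manip.nose_length, monitor.sense())
for n in("top","scene"):
    s=eyes.snapshot(n); cv2.imwrite(f"pics/{n}0.png",s["pixels"][:,:,::-1]); np.savez(f"{n}0.npz",**s)
    print(n,s["intrinsics"],s["eye"],s["attitude"])
E
```

```text
0.014 {'t': 0.0, 'q': array([-1.46349523e+00,  5.28494895e-01,  1.43392085e+00,  2.54234424e-05,
        1.18139449e+00, -1.78488370e-01]), 'qd': array([-0.00245701, -0.00064634, -0.00062186, -0.0015053 ,  0.00073046,
       -0.00201009]), 'tau': array([ 7.46372953e-04, -4.42344832e+01, -1.78022593e+01, -5.81347263e-05,
        8.45681468e-03,  3.10598864e-06]), 'tcp_pos': array([ 0.17616305, -0.59893606,  0.24431004]), 'tool_rot': array([ 9.89807988e-01,  1.42404062e-01,  5.12047037e-05, -1.10766657e-03]), 'force': array([-0.44793705,  0.08988965, -0.26284811]), 'ft_torque': array([ 0.01298461, -0.02972619, -0.02089986]), 'gripper_force': 0.0, 'finger_gap': 1.001623341459185}
top [[532.92429449   0.         279.71823385]
 [  0.         532.92429449 201.94745595]
 [  0.           0.           1.        ]] [ 0.3013796  -0.09447417  1.3900185 ] [-0.69681022  0.70879437 -0.07937121  0.07593603]
scene [[379.09209404   0.         277.73307944]
 [  0.         379.09209404 201.57504637]
 [  0.           0.           1.        ]] [ 0.21710171 -0.5398574   0.73728447] [ 0.88427152 -0.31765428  0.1184897  -0.32112276]
```

View pics/top0.png

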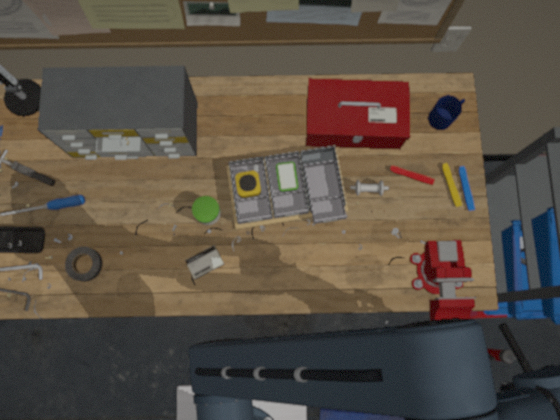

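View pics/scene0.png

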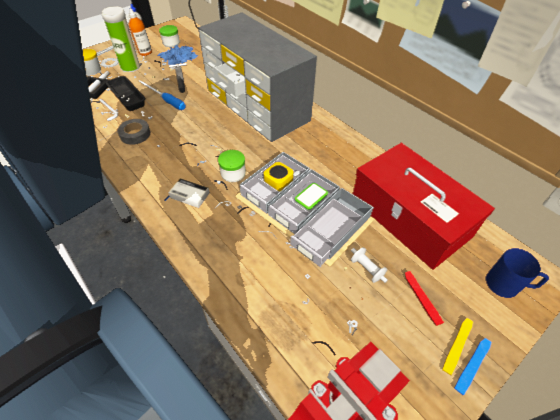

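The top view shows the rack at about (287,185). The tape measure's tray is on the left (248,184), the tin's tray in the middle (287,177), and the empty tray on the right (318,185), pulled out. The scene view agrees. Next I'll measure the rack pose from depth.

```bash
cat > h.py <<'E'
import numpy as np,cv2
from scipy.spatial.transform import Rotation as R
def cloud(s):
    K=s["intrinsics"];d=s["depth"];v,u=np.indices(d.shape)
    p=np.stack([(u-K[0,2])/K[0,0]*d,(v-K[1,2])/K[1,1]*d,d],-1)
    P=p@R.from_quat(s["attitude"]).as_matrix().T+s["eye"]; P[d<=0]=np.nan; return P
def plane(s,u,v,z):
    K=s["intrinsics"];r=R.from_quat(s["attitude"]).as_matrix()@np.array([(u-K[0,2])/K[0,0],(v-K[1,2])/K[1,1],1]);e=np.array(s["eye"])
    return e+r*(z-e[2])/r[2]
E
python3 - <<'E'
from h import *
for n in("top","scene"):
    s=dict(np.load(n+"0.npz"));P=cloud(s)
    for nm,(u,v) in dict(bench=(225,130),tub=(205,208),red=(360,135),tin=(288,177)).items():
        if n=="top": print(nm,P[v,u])
    x,y,z=np.moveaxis(P,-1,0)
    m=(z>.036)&(z<.06)&(x>.2)&(x<.6)&(y>-.32)&(y<.05)
    m=m.astype(np.uint8)
    k,l,st,c=cv2.connectedComponentsWithStats(cv2.morphologyEx(m,cv2.MORPH_CLOSE,np.ones((3,3))))
    for i in range(1,k):
        if st[i,4]>80:
            q=P[(l==i)&(m>0)]; rr=cv2.minAreaRect((q[:,:2]*1000).astype(np.float32)); print(n,st[i],rr,cv2.boxPoints(rr).round(0).tolist(),np.median(q[:,2]))
    hsv=cv2.cvtColor(s["pixels"],cv2.COLOR_RGB2HSV)
    im=s["pixels"]; 
    c=im[135:285,175:400] if n=="top" else im[140:285,160:385]
    cv2.imwrite(f"pics/{n}c.png",cv2.resize(c[:,:,::-1],None,fx=3.5,fy=3.5,interpolation=cv2.INTER_CUBIC))
E
```

```text
bench [ 0.81966703  0.04367906 -0.00480217]
tub [0.58691565 0.08762161 0.0567491 ]
red [ 0.76046811 -0.31078554  0.10323107]
tin [ 0.67133594 -0.1267336   0.03515946]
top [235 203  79  19 371] ((581.9283447265625, -88.52870178222656), (45.693115234375, 199.7875213623047), 3.246731996536255) [[553.0, 10.0], [565.0, -190.0], [610.0, -187.0], [599.0, 12.0]] 0.04535984073598609
top [313 202  34  20 124] ((562.9249267578125, -237.3506622314453), (34.09716796875, 96.46881866455078), 28.162124633789062) [[525.0, -203.0], [571.0, -288.0], [601.0, -272.0], [555.0, -187.0]] 0.045365243448513226
scene [239 174  95  88 783] ((574.0266723632812, -129.91575622558594), (289.9561462402344, 51.788612365722656), 89.946044921875) [[548.0, -275.0], [600.0, -275.0], [600.0, 15.0], [548.0, 15.0]] 0.044603947950204226
```

View pics/topc.png

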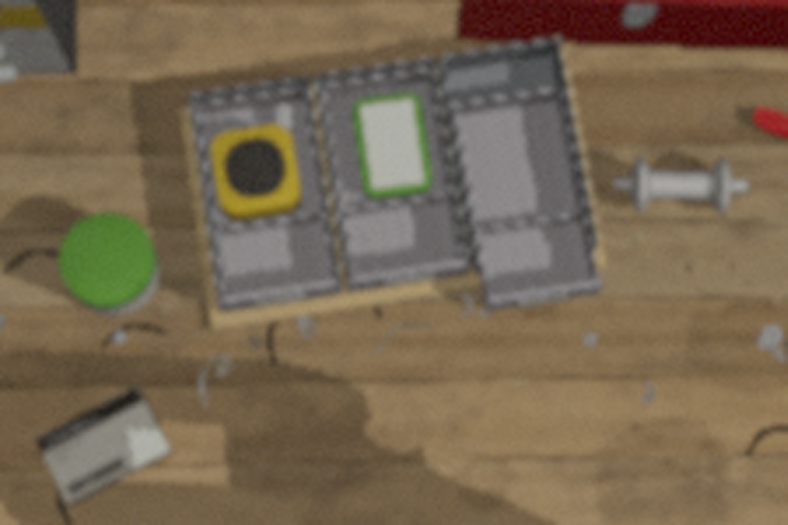

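The crop shows the back corners of the cassettes at (190,92) and (560,38). The front lip of the tin's tray runs from (347,285) to (470,268), and the empty tray's front from (488,305) to (600,288). Now the pose.

Run:
```python
from h import *
s=dict(np.load("top0.npz"))
pts=dict(BL=(190,92),BR=(560,38),measFL=(218,308),measFR=(340,292),tinFL=(347,285),tinFR=(470,268),spFL=(488,305),spFR=(600,288),midTin=(395,145))
for n,(u,v) in pts.items(): print(n,(plane(s,175+u/3.5,135+v/3.5,.048 if n!='midTin' else .035)*1000).round(0))
for n in("top","scene"):
    s=dict(np.load(n+"0.npz"));P=cloud(s);x,y,z=np.moveaxis(P,-1,0)
    m=((z>.036)&(z<.062)&(x>.5)&(x<.85)&(y>-.32)&(y<.045)).astype(np.uint8)
    k,l,st,c=cv2.connectedComponentsWithStats(cv2.morphologyEx(m,cv2.MORPH_CLOSE,np.ones((5,5))))
    i=1+st[1:,4].argmax(); q=P[(l==i)&(m>0)]; q=q*1000
    # back edge: max x per y bin; sides
    a=np.radians(9)
    for _ in range(2):
        bins=np.arange(-290,30,6);B=[]
        for b in bins:
            w=q[(q[:,1]>=b)&(q[:,1]<b+6)]
            if len(w)>5: B.append([b+3,np.percentile(w[:,0],98)])
        B=np.array(B); f=np.polyfit(B[:,1]*0+B[:,0],B[:,1],1); r=np.abs(np.polyval(f,B[:,0])-B[:,1])<6; f=np.polyfit(B[r,0],B[r,1],1)
    print(n,"back edge x=%.4f*y+%.1f"%tuple(f),"yaw",-np.degrees(np.arctan(f[0])),np.percentile(q[:,2],[5,50,95]))
    th=-np.arctan(f[0]);e=np.array([np.cos(th),np.sin(th)]);g=np.array([-np.sin(th),np.cos(th)])
    Y=q[:,:2]@g;X=q[:,:2]@e
    print("Y range",np.percentile(Y,[.3,1,99,99.7]),"X back",np.percentile(X,[98,99,99.7]),"f",np.percentile(X,[.3,1]))
    for nm,lo,hi in(("sp",.02,.3),("tin",.36,.64),("me",.7,.98)):
        y0,y1=np.percentile(Y,[.5,99.5]);w=(Y>y0+lo*(y1-y0))&(Y<y0+hi*(y1-y0));print(nm,np.percentile(X[w],[1,3,5]))
```

```text
BL [713.  27.  48.]
BR [ 751. -252.   48.]
measFL [548.   6.  48.]
measFR [559. -84.  48.]
tinFL [564. -89.  48.]
tinFR [ 575. -179.   48.]
spFL [ 547. -192.   48.]
spFR [ 558. -274.   48.]
midTin [ 673. -126.   35.]
top back edge x=-0.1992*y+714.9 yaw 11.26720082838649 [37.13568701 45.12487579 52.26784738]
Y range [-456.67090818 -437.98914979 -104.93710041 -102.97023741] X back [710.37759078 715.29208571 718.18751721] f [499.17215743 500.94622375]
sp [498.89178717 500.12529299 501.20089889]
tin [502.4225794  503.50174261 505.80204747]
me [540.06368524 541.82277422 542.96951829]
scene back edge x=-0.1898*y+713.1 yaw 10.745426322945908 [36.84114698 44.87106438 51.65216308]
Y range [-452.40389826 -445.39369483  -98.37032996  -96.6018791 ] X back [713.76866414 716.22429933 717.97212366] f [499.52529023 500.2914933 ]
sp [499.4449449  500.09532212 500.74224176]
tin [501.5295793  502.56097582 503.75527829]
me [538.38193839 539.87058221 540.73047007]
```

Pose: yaw is about 8°. In the rack axes rotated to the world (X = .990x + .139y, Y = −.139x + .990y), the tin front is at X≈545, Y≈−212, and the empty tray's front at X≈515, Y≈−308, so it is about 31 mm out. The sizes check out: 282 mm wide and 164 mm deep, against 284 and 162. I'll shut the gripper, turn it to the rack yaw and go in front of the empty tray at height.

```bash
python3 -m pendant '[[[0,0,0,0,0,0.61,0],[0,0,0,0,0,0.61,0],[0.0425,-0.0352,0,0,0,0,0],[0.0425,-0.0352,0,0,0,0,0],[0.0425,-0.0352,0,0,0,0,0],[0.0425,-0.0352,0,0,0,0,0],[0.0425,-0.0352,0,0,0,0,0],[0.0425,-0.0352,0,0,0,0,0],[0.0425,-0.0352,0,0,0,0,0],[0.0425,-0.0352,0,0,0,0,0],[0.0425,-0.0352,0,0,0,0,0],[0.0425,-0.0352,0,0,0,0,0],[0.0425,-0.0352,0,0,0,0,0],[0,0,0,0,0,0,0],[0,0,0,0,0,0,0]]]' 30
cat > st.py <<'E'
from station import monitor
from h import *
s=monitor.sense();p=s["tcp_pos"]*1000;a=np.radians(8)
print("t",s["t"],"X,Y,z",(p[0]*np.cos(a)+p[1]*np.sin(a)).round(1),(-p[0]*np.sin(a)+p[1]*np.cos(a)).round(1),p[2].round(1),"tool x yaw",np.degrees(np.arctan2(*R.from_quat(s["tool_rot"]).as_matrix()[[1,0],0])).round(2),"F",s["force"].round(1),"gap",s["finger_gap"])
E
python3 st.py
python3 - <<'E'
from station import eyes
import cv2,numpy as np
s=eyes.snapshot("wrist");np.savez("w1.npz",**s);cv2.imwrite("pics/w1.png",s["pixels"][:,:,::-1])
E
```

```text
t: 1.6
tcp_pos: [0.5037, -0.2398, 0.2449]
tool_rot: [0.997, 0.071, -0.001, -0.0]
force: [0.4, 0.3, -0.4]
finger_gap: -0.004
gripper_force: 0.0
t 1.6 X,Y,z 465.5 -307.6 244.9 tool x yaw 8.15 F [ 0.4  0.3 -0.4] gap -0.004392725804797687
```

View pics/w1.png

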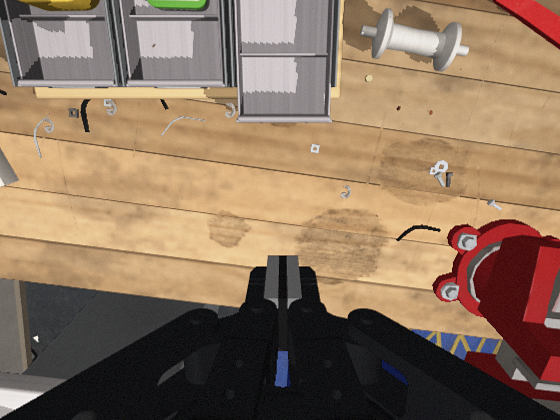

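The wrist view shows the empty tray's front edge at (238..330, 120), the tin tray's front edge at (122..227, 86) and the shut fingers at (283,257). I'll refine from it.

Run:
```python
from h import *
s=dict(np.load("w1.npz"));a=np.radians(8)
for n,(u,v) in dict(spL=(238,121),spR=(330,120),tinL=(122,86),tinR=(227,86),meL=(17,87),meR=(115,86.5)).items():
    p=plane(s,u,v,.0475)*1000; print(n,p.round(1),"X,Y",(p[0]*np.cos(a)+p[1]*np.sin(a)).round(1),(-p[0]*np.sin(a)+p[1]*np.cos(a)).round(1))
P=cloud(s);print(P[257,275:292:8]*1000)
g=cv2.cvtColor(s["pixels"],cv2.COLOR_RGB2GRAY)
P=P*1000;x,y,z=np.moveaxis(P,-1,0);X=x*np.cos(a)+y*np.sin(a);Y=-x*np.sin(a)+y*np.cos(a)
for nm,yc in(("sp",-308),("tin",-212),("me",-116)):
    for yy in(-25,0,25):
        m=(abs(Y-yc-yy)<8)&(z>40)&(z<56)&(X<640); print(nm,yy,m.sum(),np.percentile(X[m],[2,10,25]).round(1) if m.any() else "")
```

```text
spL [ 550.2 -192.6   47.5] X,Y 518.0 -267.3
spR [ 562.8 -275.    47.5] X,Y 519.1 -350.7
tinL [565.7 -88.5  47.5] X,Y 547.8 -166.4
tinR [ 578.7 -180.    47.5] X,Y 548.0 -258.8
meL [551.7   3.   47.5] X,Y 546.8 -73.8
meR [564.4 -82.4  47.5] X,Y 547.4 -160.2
[[ 513.9956142  -235.28289916  236.8855532 ]
 [ 514.83495828 -238.62734022  237.60393151]
 [ 514.56697364 -242.15452423  236.06919529]]
sp -25 126 [517.9 518.  519. ]
sp 0 119 [517.9 518.  519. ]
sp 25 125 [517.8 517.9 519. ]
tin -25 143 [548.  548.  549.6]
tin 0 145 [548.  548.  549.6]
tin 25 147 [547.9 547.9 548.8]
me -25 164 [547.8 547.8 549.4]
me 0 223 [547.8 548.6 550.2]
me 25 181 [547.7 548.5 549.3]
```

```bash
python3 -m pendant '[[[0,0,0.051,0,0,0,0],[0,0,0.051,0,0,0,0],[0,0,0.051,0,0,0,0],[0,0,0.051,0,0,0,0],[0,0,0.051,0,0,0,0],[0.02,0,0,0,0,0,0],[0.015,0,0,0,0,0,0],[0.01,0,0,0,0,0,0],[0.01,0,0,0,0,0,0],[0.01,0,0,0,0,0,0],[0.01,0,0,0,0,0,0],[0,0,0,0,0,0,0]]]' ; python3 st.py
python3 -m pendant '[[[0.005,0,0,0,0,0,0],[0,0,0,0,0,0,0]]]'; python3 st.py
```

```text
t: 2.85
tcp_pos: [0.5646, -0.2326, 0.0421]
tool_rot: [0.998, 0.07, 0.001, 0.001]
force: [-0.2, -0.2, 0.1]
finger_gap: 0.001
gripper_force: 0.0
t 2.85 X,Y,z 526.8 -308.9 42.1 tool x yaw 8.0 F [-0.2 -0.2  0.1] gap 0.000654890901434501
t: 3.05
tcp_pos: [0.5673, -0.2316, 0.0414]
tool_rot: [0.998, 0.07, 0.0, -0.0]
force: [-0.2, -0.5, -0.4]
finger_gap: 0.001
gripper_force: 0.0
t 3.05 X,Y,z 529.6 -308.3 41.4 tool x yaw 8.0 F [-0.2 -0.5 -0.4] gap 0.0008635064201247319
```

```bash
python3 -m pendant '[[[0.005,0,0,0,0,0,0],[0.0025,0,0,0,0,0,0]]]'; python3 st.py
python3 - <<'E'
from station import eyes
import cv2,numpy as np
s=eyes.snapshot("wrist");np.savez("w2.npz",**s);cv2.imwrite("pics/w2.png",s["pixels"][:,:,::-1])
E
```

```text
t: 3.25
tcp_pos: [0.5726, -0.2307, 0.0412]
tool_rot: [0.998, 0.07, -0.001, -0.0]
force: [-2.5, -0.5, 1.6]
finger_gap: -0.003
gripper_force: 1.1
t 3.25 X,Y,z 534.9 -308.2 41.2 tool x yaw 7.99 F [-2.5 -0.5  1.6] gap -0.003011467574847971
```

View pics/w2.png

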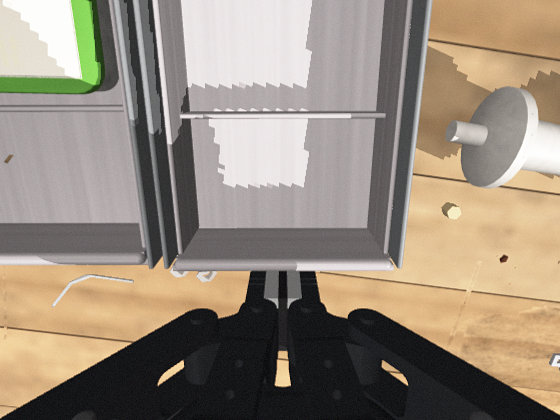

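The wrist view shows the finger against the empty tray's front (row 268), with the tin tray's front at row 258, so a few mm are left. I'll push until the force rises.

```bash
python3 -m pendant '[[[0.0025,0,0,0,0,0,0],[0.0025,0,0,0,0,0,0],[0.0025,0,0,0,0,0,0],[0,0,0,0,0,0,0]]]'; python3 st.py;python3 -m pendant '[[[0.0025,0,0,0,0,0,0],[0.0025,0,0,0,0,0,0],[0,0,0,0,0,0,0]]]'; python3 st.py
```

```text
t: 3.7
tcp_pos: [0.5753, -0.2303, 0.0412]
tool_rot: [0.998, 0.07, -0.004, -0.001]
force: [-10.2, -2.8, 6.4]
finger_gap: -0.002
gripper_force: 5.2
t 3.7 X,Y,z 537.6 -308.1 41.2 tool x yaw 8.08 F [-10.2  -2.8   6.4] gap -0.0016846579175008817
t: 4.0
tcp_pos: [0.5754, -0.2303, 0.0412]
tool_rot: [0.997, 0.071, -0.008, -0.002]
force: [-19.5, -7.8, 10.6]
finger_gap: 0.002
gripper_force: 10.0
t 4.0 X,Y,z 537.7 -308.1 41.2 tool x yaw 8.15 F [-19.5  -7.8  10.6] gap 0.0022221800325479667
```

It is at the hard stop: X stays put while the force rises. Back off, rise, and check.

```bash
python3 -m pendant '[[[-0.01,0,0,0,0,0,0],[-0.03,0,0,0,0,0,0],[-0.04,0,0,0,0,0,0],[0,0,-0.05,0,0,0,0],[0,0,-0.05,0,0,0,0],[0,0,-0.05,0,0,0,0],[0,-0.06,0,0,0,0,0],[0,-0.06,0,0,0,0,0],[0,0,0,0,0,0,0],[0,0,0,0,0,0,0]]]'; python3 st.py
python3 - <<'E'
from station import eyes
from h import *
s=eyes.snapshot("wrist");cv2.imwrite("pics/w3.png",s["pixels"][:,:,::-1])
P=cloud(s)*1000;a=np.radians(8);x,y,z=np.moveaxis(P,-1,0);X=x*np.cos(a)+y*np.sin(a);Y=-x*np.sin(a)+y*np.cos(a)
for nm,yc in(("sp",-309),("tin",-212.5),("me",-116)):
    for yy in(-25,0,25):
        m=(abs(Y-yc-yy)<8)&(z>40)&(z<56)&(X>525)&(X<580); print(nm,yy,m.sum(),np.percentile(X[m],[2,10,25,75,98]).round(1) if m.any() else "")
E
```

```text
t: 5.0
tcp_pos: [0.507, -0.1428, 0.1617]
tool_rot: [0.997, 0.071, 0.001, 0.001]
force: [0.8, -0.9, 0.0]
finger_gap: 0.001
gripper_force: 0.0
t 5.0 X,Y,z 482.2 -211.9 161.7 tool x yaw 8.12 F [ 0.8 -0.9  0. ] gap 0.001106065331426911
sp -25 212 [548.3 548.5 549.7 552.4 553.6]
sp 0 214 [548.3 548.4 549.7 552.3 553.6]
sp 25 226 [548.3 548.3 549.7 552.9 554. ]
tin -25 222 [548.2 548.3 549.6 552.6 553.9]
tin 0 222 [548.1 548.7 549.6 552.7 553.9]
tin 25 227 [548.1 548.5 549.5 552.7 553.9]
me -25 239 [548.  548.6 549.5 552.7 553.8]
me 0 238 [548.  548.5 549.4 552.6 553.8]
me 25 241 [547.9 548.6 549.4 552.6 553.7]
```

View pics/w3.png

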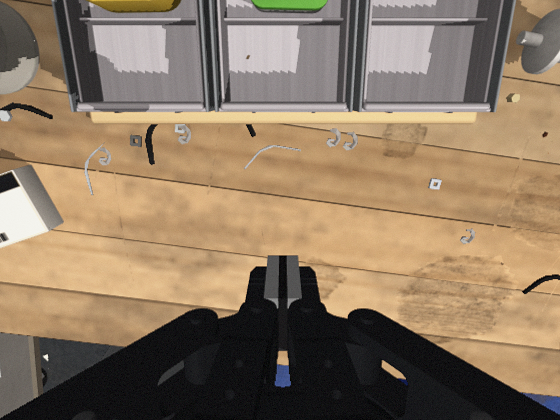

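All three fronts are flush in a line along row 108 (X≈548.2). Next, above the finger bay of the tin's tray (X 580, Y −212) and down to a tip height of 24 mm, 10 mm above the bay floor.

```bash
python3 -m pendant '[[[0.061,0,0,0,0,0,0],[0.061,0,0,0,0,0,0],[0,0,0,0,0,0,0],[0,0,0,0,0,0,0]]]'; python3 st.py
```

```text
t: 5.45
tcp_pos: [0.604, -0.1313, 0.1607]
tool_rot: [0.998, 0.069, 0.0, 0.0]
force: [-1.0, -0.1, -0.2]
finger_gap: -0.003
gripper_force: 0.0
t 5.45 X,Y,z 579.9 -214.0 160.7 tool x yaw 7.96 F [-1.  -0.1 -0.2] gap -0.0029475235766634996
```

```bash
python3 -m pendant '[[[0,0,0.05,0,0,0,0],[0,0,0.05,0,0,0,0],[0,0,0.04,0,0,0,0],[0,0,0.0135,0,0,0,0],[0,0,0,0,0,0,0],[-0.0125,0,0,0,0,0,0],[-0.01,0,0,0,0,0,0],[-0.006,0,0,0,0,0,0],[-0.006,0,0,0,0,0,0],[-0.006,0,0,0,0,0,0],[-0.006,0,0,0,0,0,0]]]'; python3 st.py
```

```text
t: 6.55
tcp_pos: [0.5664, -0.1357, 0.0394]
tool_rot: [0.998, 0.07, 0.001, 0.001]
force: [2.8, 0.1, 2.5]
finger_gap: 0.002
gripper_force: 1.2
t 6.55 X,Y,z 542.0 -213.2 39.4 tool x yaw 7.99 F [2.8 0.1 2.5] gap 0.001809350769237517
```

The finger is hooked and pulling: about 23 mm out, 2.8 N. Continue.

```bash
python3 -m pendant '[[[-0.006,0,0,0,0,0,0],[-0.006,0,0,0,0,0,0],[-0.006,0,0,0,0,0,0],[-0.006,0,0,0,0,0,0],[-0.006,0,0,0,0,0,0],[-0.006,0,0,0,0,0,0],[-0.006,0,0,0,0,0,0],[-0.006,0,0,0,0,0,0],[-0.006,0,0,0,0,0,0],[-0.006,0,0,0,0,0,0],[-0.006,0,0,0,0,0,0],[-0.006,0,0,0,0,0,0]]]'; python3 st.py; python3 -m pendant '[[[-0.003,0,0,0,0,0,0],[-0.003,0,0,0,0,0,0],[-0.003,0,0,0,0,0,0],[0,0,0,0,0,0,0]]]'; python3 st.py
```

```text
t: 7.75
tcp_pos: [0.5085, -0.1434, 0.0384]
tool_rot: [0.998, 0.07, 0.0, 0.0]
force: [2.1, -0.7, -0.5]
finger_gap: 0.001
gripper_force: 1.2
t 7.75 X,Y,z 483.6 -212.7 38.4 tool x yaw 7.99 F [ 2.1 -0.7 -0.5] gap 0.0007651219861602844
t: 8.15
tcp_pos: [0.5051, -0.1436, 0.0385]
tool_rot: [0.998, 0.068, 0.004, 0.0]
force: [10.7, 6.5, -4.4]
finger_gap: -0.003
gripper_force: 6.0
t 8.15 X,Y,z 480.2 -212.5 38.5 tool x yaw 7.82 F [10.7  6.5 -4.4] gap -0.002569995677698718
```

It is at the stop (X 480, force rising to 11 N). Hold, release into the bay's middle, go up, and retreat.

```bash
python3 -m pendant '[[[0,0,0,0,0,0,0],[0.01,0,0,0,0,0,0],[0.01,0,0,0,0,0,0],[0,0,0,0,0,0,0],[0,0,-0.03,0,0,0,0],[0,0,-0.05,0,0,0,0],[0,0,-0.05,0,0,0,0],[0,0,-0.05,0,0,0,0],[-0.05,0,0,0,0,0,0],[-0.05,0,0,0,0,0,0],[0,0,0,0,0,0,0],[0,0,0,0,0,0,0]]]'; python3 st.py
python3 - <<'E'
from station import eyes
from h import *
s=eyes.snapshot("wrist");cv2.imwrite("pics/w4.png",s["pixels"][:,:,::-1])
P=cloud(s)*1000;a=np.radians(8);x,y,z=np.moveaxis(P,-1,0);X=x*np.cos(a)+y*np.sin(a);Y=-x*np.sin(a)+y*np.cos(a)
for nm,yc,x0 in(("sp",-309,525),("tin",-212.5,440),("me",-116,525)):
        m=(abs(Y-yc)<20)&(z>40)&(z<56)&(X>x0)&(X<580); print(nm,m.sum(),np.percentile(X[m],[2,10,25]).round(1) if m.any() else "")
E
```

```text
t: 9.35
tcp_pos: [0.4372, -0.153, 0.1826]
tool_rot: [0.998, 0.069, -0.0, -0.0]
force: [1.4, 0.4, 0.2]
finger_gap: -0.001
gripper_force: 0.0
t 9.35 X,Y,z 411.6 -212.3 182.6 tool x yaw 7.9 F [1.4 0.4 0.2] gap -0.0005156598278096962
sp 115 [547.6 547.7 547.8]
tin 487 [463.1 463.3 464.8]
me 190 [547.5 547.6 547.7]
```

View pics/w4.png

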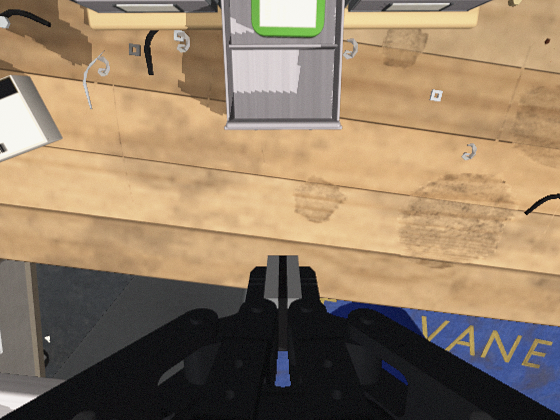

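The tin's tray is out by about 84.6 mm, with its front at row 125 and the tin flat at (287,15). The other two fronts are still home at X≈547.6, and the arm is clear of everything.

```bash
python3 -c "
from station import job
print(job.sign_off())"
```

```text
the job is handed in; nothing more can be done
None
```

I pushed the empty tray fully home, then drew the patch tin's tray out to its stop (about 85 mm) by its front lip. The tape measure's tray stayed shut, the arm finished clear, and the job is handed in; sign-off gave no verdict.

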